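Show a plate's edge to the scanner

ROBOT

A 7-joint arm with a two-finger parallel gripper is mounted at the origin on the work surface. World frame = base frame: x ahead of the robot, y to its left, z up, the work surface at z = 0. Lengths are in m, angles in rad, forces in N, time in s.
With the tool pointing down it reaches from about 0.425 to 1.025 m from the base axis. Payload 9.4 kg.
Tool frame: the origin (TCP) lies on the centre line of the jaws, within the pads' length; the fingertips stand 14 mm ahead of it and the grasp point (between the pads) lies 5 mm behind it (manip.tcp_to_tips is the distance from the TCP to the fingertips, in m); z points along the fingers, y is the line along which they close (so a half turn about z gives the same grasp; the last joint's range is limited). The gripper opens to 85 mm and grips with 20 to 120 N. Pads are 22 mm wide; open, the fingers measure 114 mm over their backs; the gripper's body (76 mm by 85 mm) begins 54 mm behind the grasp point. The pads swing forward as they close: fully open they stand 13 mm farther back than shut.
Start: joints at [1.104, 0.599, -0.003, 1.599, 0.002, 0.943, -0.08], TCP at [0.275, -0.671, 0.245] pointing down, gripper open.
Joint ranges: [-2.57, 2.57], [-0.35, 1.97], [-1.29, 1.29], [0.11, 2.56], [-1.05, 4.19], [0.11, 1.86], [-2.63, 2.63]. Speed limits (rad/s): [2.22, 2.22, 3.01, 3.01, 3.14, 3.14, 3.14].

INTERFACE

Orientations are given as [roll, pitch, yaw] about the fixed x, y, z axes, in that order (R = Rz(yaw) Ry(pitch) Rx(roll)).
In Python, from rig import monitor, optics, close_job, finder, manip gives the robot as it stands.
- The arm moves only by the tool arm_command, never from a script. Its argument "series" is a list of rows, each a list of 5 numbers: the shift along the tool's x, y, z as a fraction of full scale, then the turn about the tool's z as a fraction of full scale, then the closure, from -1 (fully open) to 1 (shut). A call has exactly 5 rows; each row shifts and turns the commanded pose from where the row before left it, along the tool's axes as they then stand; what a row does not reach is not made up. Full scale, the value 1, is 50 cm for a shift and 90 degrees for a turn. A row lasts 1/12 s, in which the tool goes at most 41.7 mm and 7.16 degrees, less where a joint would pass 70% of its speed; a pose out of reach is approached as far as the arm can. A call with a number of a shift or a turn outside -1 to 1 is refused whole. A call with a gripper value outside its range is refused whole. The fingers move at their own pace and stop on an object; the grip force is fixed at half the most. Time passes only in rows, so rows that do not move let the fingers close, or fill a call up. It gives the time, the measured TCP pose, the force, the opening and the grip force at its end, in the units of the state.
- monitor.read_state(): the state, without advancing time (a new reading comes with each control period).
- optics.get_image(name): name is "scene" or "top" or "wrist"; returns a dict with "color" (420x560x3 uint8, blue, green, red), "fx", "fy", "cx", "cy" (pixels), "R" (3x3) and "t" (3): a world point X has camera coordinates R X + t; the wrist camera has in their place "tool_from_camera" (4x4, takes a point from camera to tool coordinates, whose origin is the TCP and whose axes are the flange's). Camera axes: x right, y down, z forward; pixel columns grow to the right and rows downward; lengths in m; the calibration is good to about 2 mm. The wrist camera is an equidistant fisheye: a pixel r from the principal point sees the ray r / f radians off the axis. A picture is of the moment at which its call begins: read the wrist's pose just before it. There is no depth.
- close_job(): hands the job in; it is judged then, once.
Trained networks look in a picture, given as the dict that the camera call returned (one of the last four; its "shot" number tells which), for a name from the list of things; names that differ only in an ending like _2 or _b are one class to them, and where a whole thing is asked for, a point or a joint stands for the part that bears it (a point fixed in the world has none). Each returns a list of dicts, best first, with "conf" (0 to 1); they miss things now and then, are a little off and sometimes report something else, mostly with a low value. They report only what shows in the picture. A call takes as long as a camera call. They do not tell look-alikes from the thing itself.
- finder.search_frame(name, picture): "rect" ([centre column, centre row, width, height] in pixels, round what is visible of it).
The state is a dict: "clock": time; "joint_pos": joint angles; "qd": joint speeds; "joint_efforts": joint torques, N m; "ee_pos": TCP position; "tcp_rot": TCP orientation; "force": force on the tool from outside, world axes, zero at the start; "ft_torque": the same for the moment, N m; "gripper_width": opening from 0.0 (shut) to 1.0 (fully open); "grasp_force": force on a finger pad.
Only numpy, scipy, OpenCV 4.12 (cv2) and the standard library are available. Lean on these libraries where they do the work, as an engineer would, in place of code of your own. Each camera call takes 0.05 s, during which the arm holds its last target. There are 200 camera calls.

TASK

Without picking anything up, push the brass cover plate along its lane on the raised ledge until about a third of its length sticks out past the ledge's open end, over the black light bar, lying flat and not falling off. Then press the green button on the scanner's control box all the way down and let it go. Leave the black plate in the other lane and everything else on the bench where they are.

Things in the scene. Friction and masses are not known exactly. Their poses are not given: they have to be found in the camera images.
- ledge: fixed raised aluminium ledge, 194 mm (its x) by 300 mm (its y), flat top 60 mm above the table. Origin on the table under its centre. Lanes run along its y; the open end, with a 22 mm tall black light bar below it, is at y = -150 mm. Three green ribs (6 mm wide, 10 mm tall) at x = -94, 0, +94 mm make two 88 mm lanes centred at x = -47 and +47 mm, with no wall at either end
- open_end (a point): middle of the ledge's open end, at the level of its top (60 mm above the table)
- brass_plate: the loose brass cover plate, 76 mm (its x) by 110 mm (its y, along the lane) by 6 mm thick, about 0.4 kg, lying flat in one of the two lanes; origin at the centre of its underside
- brass_mid (a point): the brass plate's centre, half-way up its thickness
- black_plate: bystander: a black cover plate of the same size, in the other lane; origin at the centre of its underside
- snap_top (a point): centre of the top of the green push button, 32 mm across, which faces up on a grey control box (90 x 80 mm, 35 mm tall); it goes down 6 mm with about 4 N and springs back
- snap (a joint): travel of the green button in m: 0 released, 0.006 fully down
- door_knob: bystander: brass door knob standing upright, 48 mm across and 56 mm tall; origin at the centre of its foot
- cleaner: bystander: white bottle with blue label and cap, 60 mm across, 120 mm tall; origin at the centre of its foot
- collar: bystander: small brass ring lying flat, 52 mm across, 18 mm tall; origin at the centre of its underside
- plug: bystander: red masking plug, upright cylinder 34 mm across, 40 mm tall; origin at the centre of its foot
- driver: bystander: screwdriver with a red handle, about 200 mm long and under 35 mm tall, lying on the table beyond the ledge; origin near its middle
There are look-alikes about, which are no part of the job. What is shaped like the part that bears snap_top but red is not meant.

How it is judged:
On the way, in this order (a step that is already met when the one before it is completed fails the run):
1. about a third of the brass plate sticks out past the open end, flat and at rest (y of brass_mid in the frame of ledge between -0.144 and -0.12 m and height (world z) of brass_mid between 0.058 and 0.068 m and angle between brass_mid's own z axis and vertical below 0.06 rad and linear speed of brass_plate below 0.02 m/s), for 0.2 s.
2. the green button is pressed down (value of joint snap above 0.0045 m), for 0.05 s.
At the end, for the whole second after the job is handed in: The brass plate lies flat on the ledge, at rest, with 25 to 49 mm of its 110 mm length past the open end; after it came to rest there the green button was pressed at least 4.5 mm and is released again (all of step 1 and value of joint snap below 0.0015 m); the robot touches nothing.
It fails at once if the brass plate is lifted off the ledge (more than 10 mm) (height (world z) of brass_mid above 0.073 m).
It fails at once if the brass plate tips or falls off the ledge (angle between brass_plate's own z axis and vertical above 0.3 rad or height (world z) of brass_mid below 0.05 m).
It fails at once if the black plate is moved more than 20 mm (distance of black_plate from where it was at the start of the episode above 0.02 m).
It fails at once if a bystander is moved more than 30 mm (distance of any of door_knob, cleaner, collar, plug, driver from where it was at the start of the episode above 0.03 m).
It also fails if it takes over 54 s, if anything falls off the work surface, if the arm or the gripper's body presses on something with over 40 N, if the wrist force passes 120 N, or if a joint passes its speed limit or range.

## Working session

There is one attempt and no reset: what is moved stays moved. The work goes in short steps, Python scripts to look and compute and a tool call to move; the robot and the scene stay as the last step left them, time stands still between calls to the robot, and variables do not carry over. Pictures are saved under pics/ and viewed, at most 10 in all, crops included, and the job is handed in when it is done.

Besides the shell and the picture viewer there is one more tool, called as name([rows], argument=value, ...), one row to a line, values as JSON. arm_command: Moves the arm, as the interface text tells. Shift numbers are shares of 50 cm and turn numbers shares of 90 degrees, none past 1 either way. Its arguments: {"type":"object","properties":{"series":{"type":"array"}},"required":["series"]}

```bash
mkdir -p pics; cat > h.py <<'E'
import numpy as np, cv2
from rig import monitor, optics, finder, manip
def ray(im,u,v,z):
    "world point at height z seen at pixel"
    d=im["R"].T@np.array([(u-im["cx"])/im["fx"],(v-im["cy"])/im["fy"],1]); c=-im["R"].T@im["t"]
    return c+d*(z-c[2])/d[2]
E
python3 - <<'E'
from h import *
s=monitor.read_state(); print(s["ee_pos"],s["tcp_rot"],s["clock"],manip.tcp_to_tips)
for n in("scene","top"):
    im=optics.get_image(n); cv2.imwrite(f"pics/{n}.png",im["color"])
    print(n,"cam",-im["R"].T@im["t"])
    for k,z in dict(ledge=.06,brass_plate=.066,black_plate=.066,snap_top=.04,door_knob=.05,cleaner=.1,collar=.01,plug=.03,driver=.02).items():
        for r in finder.search_frame(k,im)[:3]:
            q=r["rect"]; print(k,round(r["conf"],2),np.round(q),ray(im,q[0],q[1],z).round(3))
E
```

```text
[ 0.27532232 -0.67018048  0.24441098] [-3.14000159e+00  1.20916573e-04  3.89845527e-01] 0.0 0.014
scene cam [ 1.25584329 -0.11893968  0.74188458]
ledge 0.75 [287. 210. 162.  86.] [ 0.554 -0.026  0.06 ]
brass_plate 0.61 [304. 212.  50.  28.] [0.571 0.01  0.066]
black_plate 0.96 [314. 185.  43.  27.] [0.481 0.051 0.066]
snap_top 0.56 [148. 218.  16.  15.] [ 0.514 -0.35   0.04 ]
door_knob 0.71 [160. 270.  26.  32.] [ 0.682 -0.307  0.05 ]
cleaner 0.61 [468. 241.  33.  50.] [0.738 0.32  0.1  ]
cleaner 0.43 [149. 219.  16.  14.] [ 0.582 -0.328  0.1  ]
collar 0.65 [380. 280.  25.  23.] [0.743 0.147 0.01 ]
collar 0.64 [417. 203.  17.  22.] [0.524 0.31  0.01 ]
plug 0.81 [418. 201.  15.  20.] [0.537 0.304 0.03 ]
driver 0.89 [293. 305.  14.  91.] [ 0.786 -0.046  0.02 ]
top cam [ 0.52688578 -0.00960342  1.30692547]
ledge 0.67 [291. 230. 149.  82.] [ 0.513 -0.038  0.06 ]
ledge 0.44 [296. 103.  10.  42.] [ 0.813 -0.054  0.06 ]
brass_plate 0.93 [271. 208.  46.  33.] [0.564 0.01  0.066]
brass_plate 0.3 [290. 231. 150.  86.] [ 0.511 -0.035  0.066]
black_plate 0.58 [253. 248.  46.  32.] [0.471 0.054 0.066]
snap_top 0.67 [421. 222.  16.  10.] [ 0.527 -0.348  0.04 ]
snap_top 0.61 [147. 225.  17.  15.] [0.529 0.307 0.04 ]
snap_top 0.42 [436. 282.  17.  17.] [ 0.383 -0.38   0.04 ]
door_knob 0.59 [408. 168.  26.  22.] [ 0.655 -0.318  0.05 ]
cleaner 0.93 [126. 158.  36.  28.] [0.683 0.339 0.1  ]
collar 0.5 [215. 138.  22.  22.] [0.741 0.145 0.01 ]
collar 0.35 [421. 224.  16.  12.] [ 0.522 -0.356  0.01 ]
plug 0.47 [146. 225.  18.  12.] [0.53  0.312 0.03 ]
driver 0.89 [297. 124.  11.  76.] [ 0.77  -0.056  0.02 ]
```

View pics/top.png

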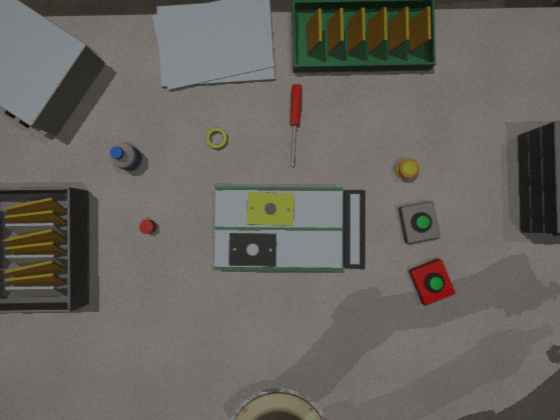

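View pics/scene.png

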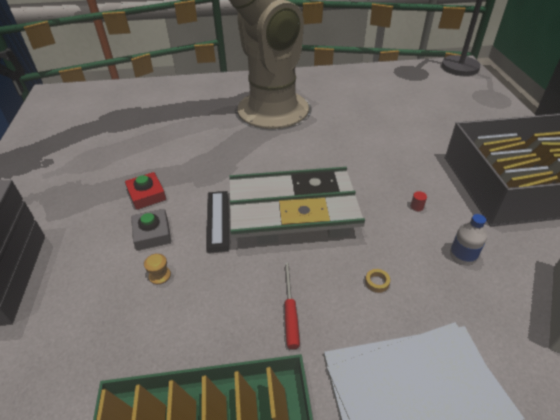

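The top view shows the ledge at cols 215-343, with the open end and light bar on the right. The brass plate is at (271,208) in the upper lane, the grey box button at (423,222), and the red look-alike at (436,283). Next I'll segment for precise poses.

```bash
python3 - <<'E'
from h import *
im=optics.get_image("top"); c=im["color"]; hsv=cv2.cvtColor(c,cv2.COLOR_BGR2HSV)
def comp(m,box,z,name,mn=15):
    x0,y0,x1,y1=box; k=np.zeros(m.shape,np.uint8); k[y0:y1,x0:x1]=m[y0:y1,x0:x1]
    n,l,st,ce=cv2.connectedComponentsWithStats(k)
    for i in range(1,n):
        if st[i,4]<mn: continue
        v,u=np.nonzero(l==i); p=np.c_[u,v].astype(np.float32)
        w=np.array([ray(im,a,b,z)[:2] for a,b in cv2.boxPoints(cv2.minAreaRect(p))])
        print(name,st[i],"cen",ray(im,*ce[i],z).round(4)[:2],"corners",w.round(4).tolist())
H,S,V=cv2.split(hsv); G=(H>40)&(H<90)&(S>70)
comp((H>20)&(H<38)&(S>120),(205,180,350,280),.066,"brass")
comp(G,(205,175,350,280),.07,"ribs")
comp(G,(400,200,450,300),.041,"button")
comp((c.min(2)>110),(205,180,350,280),.06,"top")
comp((c.min(2)>110),(345,180,370,280),.022,"bar")
b=cv2.resize(c[175:310,205:460],None,fx=3.1,fy=3.1,interpolation=cv2.INTER_CUBIC); cv2.imwrite("pics/crop.png",b)
print(c[200,205:225].tolist(),c[200,338:368].tolist())
E
```

```text
brass [ 247  193   47   32 1283] cen [0.5639 0.0117] corners [[0.5306, 0.0672], [0.6039, 0.063], [0.5976, -0.0436], [0.5243, -0.0393]]
ribs [215 187 127   3 267] cen [ 0.6112 -0.008 ] corners [[0.6158, 0.1399], [0.6112, -0.1549], [0.6066, -0.1548], [0.6111, 0.14]]
ribs [215 227 128   3 256] cen [ 0.5173 -0.0061] corners [[0.5175, 0.1411], [0.5222, 0.141], [0.5177, -0.1555], [0.5131, -0.1554]]
ribs [214 267 128   4 289] cen [ 0.4229 -0.014 ] corners [[0.424, 0.1445], [0.4294, 0.1444], [0.4224, -0.1515], [0.4171, -0.1513]]
button [416 215  14  14 162] cen [ 0.5273 -0.3511] corners [[0.5435, -0.3359], [0.5431, -0.3668], [0.5121, -0.3661], [0.5125, -0.3352]]
button [428 276  16  15 174] cen [ 0.3813 -0.3788] corners [[0.3827, -0.3547], [0.4049, -0.3778], [0.3797, -0.4021], [0.3576, -0.379]]
top [216 180  20   3  36] cen [0.6305 0.1167] corners [[0.6283, 0.1386], [0.6331, 0.1386], [0.6324, 0.0937], [0.6276, 0.0937]]
top [237 180 113   9 348] cen [ 0.6262 -0.0486] corners [[0.6134, 0.0892], [0.6323, 0.0889], [0.6282, -0.1752], [0.6093, -0.1749]]
top [ 205  184  138   44 3147] cen [ 0.5645 
[... 1246 characters left out ...]
, 117], [100, 108, 110], [103, 106, 112], [111, 112, 112], [130, 130, 126], [140, 136, 132], [142, 139, 133], [144, 139, 134], [140, 139, 132], [143, 140, 133], [141, 138, 132], [142, 138, 132], [143, 141, 135], [141, 137, 132]] [[143, 139, 134], [146, 142, 137], [144, 139, 134], [135, 132, 128], [109, 106, 104], [55, 56, 56], [37, 38, 35], [42, 43, 43], [43, 44, 43], [43, 49, 47], [40, 44, 44], [56, 56, 57], [109, 105, 103], [142, 137, 130], [140, 135, 129], [139, 137, 129], [141, 136, 132], [140, 136, 131], [142, 136, 132], [143, 139, 134], [139, 135, 130], [109, 106, 102], [60, 59, 59], [44, 40, 43], [44, 44, 43], [39, 43, 46], [44, 49, 47], [83, 87, 89], [107, 112, 116], [108, 113, 117]]
```

View pics/crop.png

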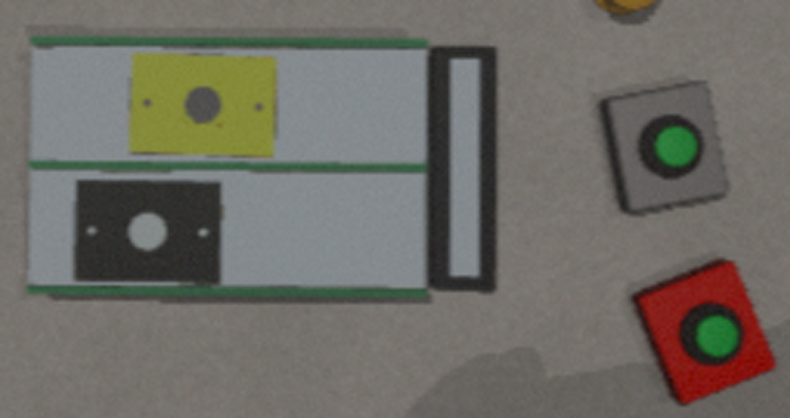

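The brass plate centre is about (0.564, 0.012), the ledge centre about (0.5155, -0.008) with yaw about -0.016, and the green button about (0.527, -0.351). I'll turn the tool so its y lies across the lane, with the fingers part-open for a wide push.

arm_command([
  [0,0,0,-0.0742,0.2],
  [0,0,0,-0.0742,0.2],
  [0,0,0,-0.0742,0.2],
  [0,0,0,-0.0742,0.2],
  [0,0,0,-0.0742,0.2],
])

```text
clock: 1.47
ee_pos: [0.2755, -0.6706, 0.2453]
tcp_rot: [3.142, 0.0, 0.978]
force: [-0.5, -0.1, 0.3]
gripper_width: 0.398
grasp_force: 0.0
```

arm_command([
  [0,0,0,-0.0742,0.2],
  [0,0,0,-0.0742,0.2],
  [0,0,0,-0.0742,0.2],
  [0,0,0,-0.0742,0.2],
  [0,0,0,-0.0742,0.2],
])

```text
clock: 1.88
ee_pos: [0.2754, -0.6707, 0.2453]
tcp_rot: [-3.142, 0.0, 1.561]
force: [1.0, 0.4, -0.1]
gripper_width: 0.403
grasp_force: 0.0
```

arm_command([
  [0.0774,0.0277,0,0,0.2],
  [0.0774,0.0277,0,0,0.2],
  [0.0774,0.0277,0,0,0.2],
  [0.0774,0.0277,0,0,0.2],
  [0.0774,0.0277,0,0,0.2],
])

```text
clock: 2.3
ee_pos: [0.3479, -0.4765, 0.2454]
tcp_rot: [3.141, 0.0, 1.555]
force: [1.1, 0.1, 1.0]
gripper_width: 0.398
grasp_force: 0.0
```

arm_command([
  [0.0774,0.0277,0,0,0.2],
  [0.0774,0.0277,0,0,0.2],
  [0.0774,0.0277,0,0,0.2],
  [0.0774,0.0277,0,0,0.2],
  [0.0774,0.0277,0,0,0.2],
])

```text
clock: 2.72
ee_pos: [0.4203, -0.2841, 0.2456]
tcp_rot: [3.141, 0.001, 1.555]
force: [1.2, -0.0, 0.4]
gripper_width: 0.403
grasp_force: 0.0
```

arm_command([
  [0.0774,0.0277,0,0,0.2],
  [0.0774,0.0277,0,0,0.2],
  [0.0774,0.0277,0,0,0.2],
  [0.0774,0.0277,0,0,0.2],
  [0.0774,0.0277,0,0,0.2],
])

```text
clock: 3.13
ee_pos: [0.4926, -0.0916, 0.2456]
tcp_rot: [3.141, 0.0, 1.555]
force: [1.2, 0.2, -0.4]
gripper_width: 0.4
grasp_force: 0.0
```

arm_command([
  [0.0774,0.0277,0,0,0.2],
  [0.0774,0.0277,0,0,0.2],
  [0.0774,0.0277,0,0,0.2],
  [0.0774,0.0277,0,0,0.2],
  [0.0774,0.0277,0,0,0.2],
])

```text
clock: 3.55
ee_pos: [0.5649, 0.101, 0.2455]
tcp_rot: [3.141, 0.0, 1.555]
force: [0.4, -1.3, -0.5]
gripper_width: 0.399
grasp_force: 0.0
```

arm_command([
  [0,0,0.04,0,0.2],
  [0,0,0.04,0,0.2],
  [0,0,0.04,0,0.2],
  [0,0,0.04,0,0.2],
  [0,0,0,0,0.2],
])

```text
clock: 3.97
ee_pos: [0.5628, 0.0986, 0.1622]
tcp_rot: [-3.137, 0.001, 1.556]
force: [-0.5, 0.1, 0.1]
gripper_width: 0.398
grasp_force: 0.0
```

arm_command([
  [0,0,0.04,0,0.2],
  [0,0,0.04,0,0.2],
  [0,0,0.04,0,0.2],
  [0,0,0,0,0.2],
  [0,0,0,0,0.2],
])

```text
clock: 4.38
ee_pos: [0.5644, 0.099, 0.1056]
tcp_rot: [-3.141, 0.0, 1.555]
force: [-0.4, -0.8, 0.8]
gripper_width: 0.399
grasp_force: 0.0
```

```bash
python3 - <<'E'
from h import *
print(monitor.read_state()["ee_pos"])
w=optics.get_image("wrist"); t=optics.get_image("top")
print(w["tool_from_camera"],w["fx"],w["cx"],w["cy"])
a=w["color"]; cv2.imwrite("pics/w1.png",a)
cv2.imwrite("pics/t1.png",cv2.resize(t["color"][165:285,195:375],None,fx=4,fy=4,interpolation=cv2.INTER_CUBIC))
E
```

```text
[0.56441582 0.09902045 0.1056105 ]
[[-7.54104684e-05 -9.56982266e-01 -2.90146406e-01  7.37122081e-02]
 [ 9.99999617e-01  1.80846946e-04 -8.56387516e-04 -6.50614763e-04]
 [ 8.72019757e-04 -2.90146359e-01  9.56981886e-01 -1.27612632e-01]
 [ 0.00000000e+00  0.00000000e+00  0.00000000e+00  1.00000000e+00]] 325.19226210127806 278.75753759820935 210.1825532025838
```

View pics/w1.png

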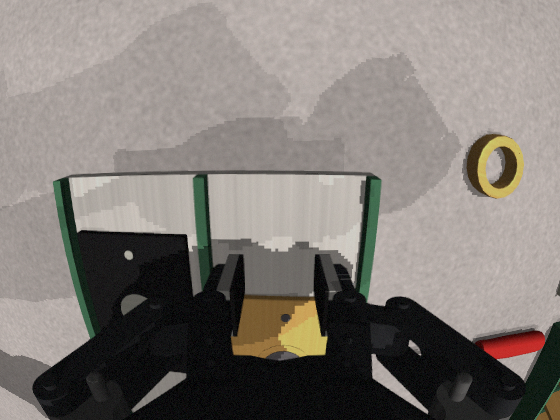

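The wrist view shows both fingers inside the brass plate's lane, well clear of the green ribs (cols 203 and 372). The plate's trailing edge is at row 297, on the far side of the fingers. I'll lower until I feel the surface.

arm_command([
  [0,0,0.025,0,0.2],
  [0,0,0.0125,0,0.2],
  [0,0,0.0085,0,0.2],
  [0,0,0,0,0.2],
  [0,0,0,0,0.2],
])

```text
clock: 4.9
ee_pos: [0.5645, 0.099, 0.0826]
tcp_rot: [3.142, 0.0, 1.555]
force: [-0.1, -0.2, 0.5]
gripper_width: 0.401
grasp_force: 0.0
```

arm_command([
  [0,0,0.004,0,0.2],
  [0,0,0,0,0.2],
  [0,0,0,0,0.2],
  [0,0,0,0,0.2],
  [0,0,0,0,0.2],
])

```text
clock: 5.32
ee_pos: [0.5645, 0.099, 0.0803]
tcp_rot: [3.142, -0.0, 1.555]
force: [-0.1, -0.2, 0.2]
gripper_width: 0.399
grasp_force: 0.0
```

arm_command([
  [0,0,0.004,0,0.2],
  [0,0,0,0,0.2],
  [0,0,0,0,0.2],
  [0,0,0,0,0.2],
  [0,0,0,0,0.2],
])

```text
clock: 5.73
ee_pos: [0.5644, 0.099, 0.0782]
tcp_rot: [-3.142, 0.0, 1.555]
force: [0.5, 0.4, -0.3]
gripper_width: 0.402
grasp_force: 0.0
```

arm_command([
  [0,0,0.003,0,0.2],
  [0,0,0,0,0.2],
  [0,0,0,0,0.2],
  [0,0,0,0,0.2],
  [0,0,0,0,0.2],
])

```text
clock: 6.15
ee_pos: [0.5644, 0.099, 0.0767]
tcp_rot: [-3.142, -0.0, 1.555]
force: [-0.2, -0.7, -0.6]
gripper_width: 0.399
grasp_force: 0.0
```

arm_command([
  [0,0,0.003,0,0.2],
  [0,0,0,0,0.2],
  [0,0,0,0,0.2],
  [0,0,0,0,0.2],
  [0,0,0,0,0.2],
])

```text
clock: 6.57
ee_pos: [0.5644, 0.099, 0.0752]
tcp_rot: [-3.142, 0.0, 1.555]
force: [0.4, 0.3, -0.6]
gripper_width: 0.398
grasp_force: 0.0
```

arm_command([
  [0,0,0.002,0,0.2],
  [0,0,0,0,0.2],
  [0,0,0,0,0.2],
  [0,0,0,0,0.2],
  [0,0,0,0,0.2],
])

```text
clock: 6.98
ee_pos: [0.5644, 0.099, 0.0742]
tcp_rot: [-3.142, 0.0, 1.555]
force: [0.5, -0.6, -0.1]
gripper_width: 0.402
grasp_force: 0.0
```

arm_command([
  [0,0,0.002,0,0.2],
  [0,0,0,0,0.2],
  [0,0,0,0,0.2],
  [0,0,0,0,0.2],
  [0,0,0,0,0.2],
])

```text
clock: 7.4
ee_pos: [0.5645, 0.099, 0.0733]
tcp_rot: [3.141, -0.0, 1.555]
force: [-0.3, 0.3, 1.2]
gripper_width: 0.401
grasp_force: 1.1
```

arm_command([
  [0,0,0.002,0,0.2],
  [0,0,0,0,0.2],
  [0,0,0,0,0.2],
  [0,0,0,0,0.2],
  [0,0,0,0,0.2],
])

```text
clock: 7.82
ee_pos: [0.5645, 0.099, 0.0732]
tcp_rot: [3.141, 0.0, 1.555]
force: [-3.8, -1.1, 14.3]
gripper_width: 0.399
grasp_force: 7.2
```

arm_command([
  [0,0,-0.007,0,0.2],
  [0,0,0,0,0.2],
  [-0.01,0,0,0,0.2],
  [-0.01,0,0,0,0.2],
  [-0.01,0,0,0,0.2],
])

```text
clock: 8.23
ee_pos: [0.564, 0.0832, 0.0754]
tcp_rot: [-3.141, 0.0, 1.555]
force: [-0.1, 0.2, -0.6]
gripper_width: 0.396
grasp_force: 0.0
```

arm_command([
  [-0.01,0,0,0,0.2],
  [-0.012,0,0,0,0.2],
  [-0.012,0,0,0,0.2],
  [-0.012,0,0,0,0.2],
  [-0.012,0,0,0,0.2],
])

```text
clock: 8.65
ee_pos: [0.5637, 0.0546, 0.0757]
tcp_rot: [-3.142, -0.0, 1.555]
force: [0.6, 2.5, -1.1]
gripper_width: 0.404
grasp_force: 1.1
```

```bash
python3 - <<'E'
from h import *
print(monitor.read_state()["ee_pos"])
t=optics.get_image("top");w=optics.get_image("wrist")
cv2.imwrite("pics/w2.png",np.hstack([cv2.resize(t["color"][165:285,215:395],None,fx=2.2,fy=2.2,interpolation=cv2.INTER_CUBIC),w["color"][150:414,90:490]]))
E
```

```text
[0.56373191 0.05455891 0.0756811 ]
```

View pics/w2.png

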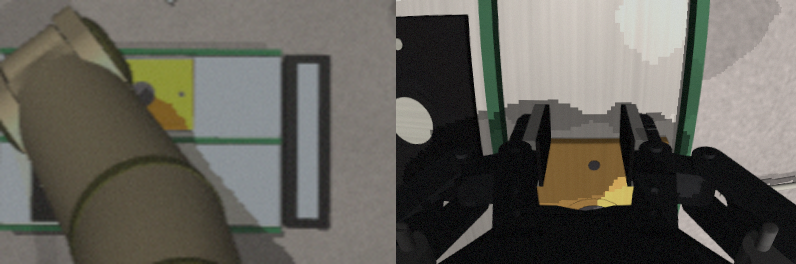

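The plate is moving squarely with about 2.5 N of push, and its leading edge is visible in the top view. I'll push most of the rest.

arm_command([
  [-0.014,0,0,0,0.2],
  [-0.014,0,0,0,0.2],
  [-0.014,0,0,0,0.2],
  [-0.014,0,0,0,0.2],
  [-0.014,0,0,0,0.2],
])

```text
clock: 9.17
ee_pos: [0.5632, 0.0193, 0.0758]
tcp_rot: [3.141, -0.0, 1.555]
force: [0.3, 3.2, -0.4]
gripper_width: 0.4
grasp_force: 1.5
```

arm_command([
  [-0.014,0,0,0,0.2],
  [-0.014,0,0,0,0.2],
  [-0.014,0,0,0,0.2],
  [-0.014,0,0,0,0.2],
  [-0.014,0,0,0,0.2],
])

```text
clock: 9.58
ee_pos: [0.5626, -0.0157, 0.0757]
tcp_rot: [-3.142, -0.0, 1.555]
force: [0.1, 3.2, 0.0]
gripper_width: 0.401
grasp_force: 1.6
```

arm_command([
  [-0.014,0,0,0,0.2],
  [-0.012,0,0,0,0.2],
  [-0.01,0,0,0,0.2],
  [-0.006,0,0,0,0.2],
  [0,0,0,0,0.2],
])

```text
clock: 10.0
ee_pos: [0.5622, -0.0371, 0.0757]
tcp_rot: [-3.141, 0.001, 1.554]
force: [0.1, 0.3, 0.3]
gripper_width: 0.4
grasp_force: 0.0
```

```bash
cat > m.py <<'E'
from h import *
import sys
print(monitor.read_state()["ee_pos"])
im=optics.get_image("top"); c=im["color"]; hsv=cv2.cvtColor(c,cv2.COLOR_BGR2HSV); H,S,V=cv2.split(hsv)
Y=((H>10)&(H<38)&(S>110)); Y[:, :210]=0; Y[:,385:]=0; Y[:185]=0; Y[230:]=0
for v in range(194,228,4):
    u=np.nonzero(Y[v])[0]
    if len(u): print(v,u.min(),u.max(),[ray(im,e,v,.066)[1].round(4) for e in(u.min()-.5,u.max()+.5)])
for v in (234,240,246,252,258,262): # open end from the empty lane
    g=c[v,330:350].astype(float).mean(1); k=np.nonzero(g<90)[0][0]; e=330+k-1+(g[k-1]-90)/(g[k-1]-g[k])
    p=ray(im,e,v,.06); print("end",p.round(4)[:2])
cv2.imwrite(sys.argv[1],cv2.resize(c[165:285,215:395],None,fx=4,fy=4,interpolation=cv2.INTER_CUBIC))
E
python3 m.py pics/p3.png
```

```text
[ 0.56220161 -0.03709016  0.07571437]
194 325 341 [np.float64(-0.1164), np.float64(-0.1563)]
198 327 342 [np.float64(-0.121), np.float64(-0.1584)]
202 328 342 [np.float64(-0.1231), np.float64(-0.1582)]
206 330 342 [np.float64(-0.1276), np.float64(-0.1581)]
210 332 342 [np.float64(-0.1322), np.float64(-0.1579)]
214 336 342 [np.float64(-0.1413), np.float64(-0.1577)]
218 339 342 [np.float64(-0.1482), np.float64(-0.1575)]
end [ 0.5016 -0.1295]
end [ 0.4875 -0.1293]
end [ 0.4735 -0.1284]
end [ 0.4595 -0.1205]
end [ 0.4458 -0.0951]
end [ 0.4361 -0.12  ]
```

View pics/p3.png

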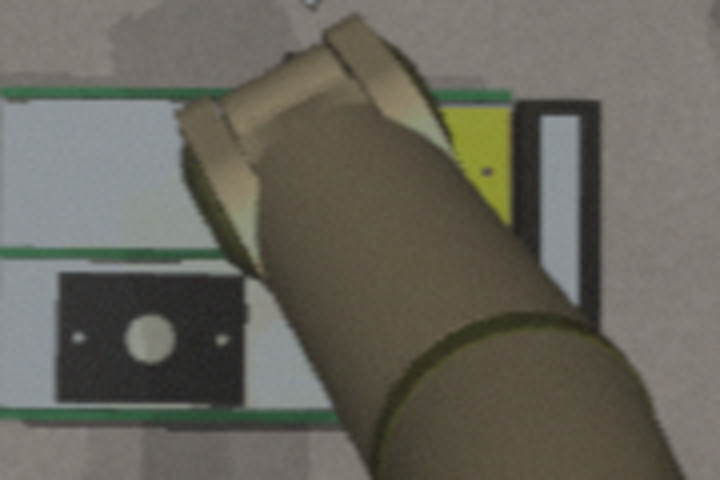

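The leading edge (crop col about 511) is right at the ledge's open end, so about 37 mm remains.

arm_command([
  [-0.01,0,0,0,0.2],
  [-0.01,0,0,0,0.2],
  [-0.01,0,0,0,0.2],
  [-0.01,0,0,0,0.2],
  [-0.01,0,0,0,0.2],
])

```text
clock: 10.47
ee_pos: [0.5619, -0.0614, 0.0757]
tcp_rot: [-3.141, 0.0, 1.555]
force: [0.3, 3.1, -0.8]
gripper_width: 0.398
grasp_force: 1.6
```

arm_command([
  [-0.01,0,0,0,0.2],
  [-0.009,0,0,0,0.2],
  [-0.006,0,0,0,0.2],
  [0,0,0,0,0.2],
  [0,0,0,0,0.2],
])

```text
clock: 10.88
ee_pos: [0.5616, -0.0743, 0.0757]
tcp_rot: [-3.141, 0.001, 1.554]
force: [-0.0, -0.7, -0.6]
gripper_width: 0.401
grasp_force: 0.0
```

```bash
python3 m.py pics/p4.png | grep -v end
```

```text
[ 0.56155833 -0.07432914  0.07570996]
194 347 357 [np.float64(-0.168), np.float64(-0.1937)]
198 349 357 [np.float64(-0.1725), np.float64(-0.1935)]
202 351 357 [np.float64(-0.177), np.float64(-0.1934)]
206 353 357 [np.float64(-0.1815), np.float64(-0.1932)]
210 354 357 [np.float64(-0.1836), np.float64(-0.193)]
```

The overhang is about 36 mm. I'll back off, lift, shut the gripper and go over the grey box.

arm_command([
  [0.012,0,0,0,0.2],
  [0.02,0,0,0,0.2],
  [0.02,0,-0.02,0,0.2],
  [0,0,-0.07,0,0.2],
  [0,0,-0.07,0,0.2],
])

```text
clock: 11.35
ee_pos: [0.5612, -0.0447, 0.1562]
tcp_rot: [-3.138, -0.001, 1.559]
force: [0.4, 0.5, -0.3]
gripper_width: 0.395
grasp_force: 0.0
```

arm_command([
  [0,0,-0.04,0,0.2],
  [0,0,-0.04,0,1],
  [-0.07,-0.008,0,0,1],
  [-0.07,-0.008,0,0,1],
  [-0.07,-0.008,0,0,1],
])

```text
clock: 11.77
ee_pos: [0.5489, -0.1514, 0.1973]
tcp_rot: [3.14, 0.0, 1.559]
force: [-0.0, -0.0, 0.1]
gripper_width: -0.002
grasp_force: 0.0
```

arm_command([
  [-0.07,-0.008,0,0,1],
  [-0.07,-0.008,0,0,1],
  [-0.07,-0.008,0,0,1],
  [-0.07,-0.008,0,0,1],
  [-0.07,-0.008,0,0,1],
])

```text
clock: 12.18
ee_pos: [0.5261, -0.3271, 0.1967]
tcp_rot: [3.141, -0.0, 1.557]
force: [1.0, 0.4, -0.3]
gripper_width: 0.001
grasp_force: 0.0
```

```bash
python3 - <<'E'
from h import *
s=monitor.read_state();print(s["ee_pos"],s["tcp_rot"],s["gripper_width"])
w=optics.get_image("wrist"); t=optics.get_image("top"); sc=optics.get_image("scene")
T=w["tool_from_camera"]; yaw=s["tcp_rot"][2]
R=np.array([[np.cos(yaw),-np.sin(yaw),0],[np.sin(yaw),np.cos(yaw),0],[0,0,1]])@np.diag([1,-1,-1])
def wr(u,v,z):
    a=np.array([u-w["cx"],v-w["cy"]]); r=np.linalg.norm(a); th=r/w["fx"]
    d=R@T[:3,:3]@np.r_[a/r*np.sin(th),np.cos(th)]; c=np.array(s["ee_pos"])+R@T[:3,3]
    return c+d*(z-c[2])/d[2]
H,S,V=cv2.split(cv2.cvtColor(w["color"],cv2.COLOR_BGR2HSV)); G=((H>45)&(H<80)&(S>120)).astype(np.uint8)
n,l,st,ce=cv2.connectedComponentsWithStats(G)
for i in range(1,n):
    if st[i,4]>60: print(st[i],ce[i].round(1),wr(*ce[i],.043).round(4))
for r in finder.search_frame("snap_top",w): print(r)
cv2.imwrite("pics/w5.png",np.hstack([cv2.resize(w["color"],(400,300)),cv2.resize(sc["color"][140:290,100:350],(400,300))[:300]]))
E
```

```text
[ 0.52609044 -0.32705496  0.19674886] [ 3.14101840e+00 -6.60727085e-05  1.55706793e+00] 0.0006316712884567527
[ 265  206   35   37 1011] [281.9 224.2] [ 0.5278 -0.3521  0.043 ]
[121 235  32  33 776] [136.3 251.2] [ 0.3799 -0.3801  0.043 ]
{'rect': [411.2, 188.3, 57.5, 56.2], 'conf': 0.67}
{'rect': [138.2, 249.5, 31.8, 30.4], 'conf': 0.66}
```

View pics/w5.png

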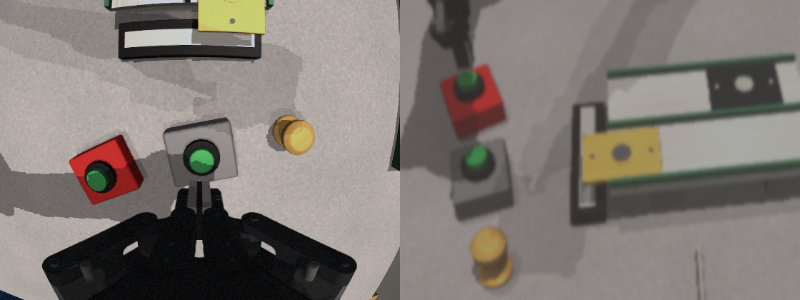

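The right half (scene camera) shows the brass plate flat, with about a third over the bar. In the wrist view the green button on the grey box is at (282,224), which gives (0.528, -0.352). I'll centre over it and descend.

arm_command([
  [-0.05,0.003,0,0,1],
  [0,0,0.06,0,1],
  [0,0,0.06,0,1],
  [0,0,0.06,0,1],
  [0,0,0.03,0,1],
])

```text
clock: 12.8
ee_pos: [0.5269, -0.3486, 0.0883]
tcp_rot: [-3.139, -0.003, 1.559]
force: [-0.6, -0.1, -0.8]
gripper_width: 0.001
grasp_force: 0.0
```

arm_command([
  [0,0,0.01,0,1],
  [0,0,0.006,0,1],
  [0,0,0.004,0,1],
  [0,0,0,0,1],
  [0,0,0,0,1],
])

```text
clock: 13.22
ee_pos: [0.5277, -0.3519, 0.082]
tcp_rot: [3.14, 0.001, 1.556]
force: [-0.4, -0.6, 0.3]
gripper_width: 0.001
grasp_force: 0.0
```

arm_command([
  [0,0,0.006,0,1],
  [0,0,0.006,0,1],
  [0,0,0.004,0,1],
  [0,0,0,0,1],
  [0,0,0,0,1],
])

```text
clock: 13.63
ee_pos: [0.5268, -0.352, 0.0726]
tcp_rot: [-3.141, -0.0, 1.555]
force: [0.8, -0.5, -0.7]
gripper_width: -0.006
grasp_force: 0.0
```

arm_command([
  [0,0,0.004,0,1],
  [0,0,0.004,0,1],
  [0,0,0,0,1],
  [0,0,0,0,1],
  [0,0,0,0,1],
])

```text
clock: 14.05
ee_pos: [0.5271, -0.3521, 0.0689]
tcp_rot: [3.141, 0.0, 1.555]
force: [0.1, -0.8, 1.8]
gripper_width: 0.002
grasp_force: 1.0
```

arm_command([
  [0,0,0.004,0,1],
  [0,0,0,0,1],
  [0,0,0,0,1],
  [0,0,0,0,1],
  [0,0,0,0,1],
])

```text
clock: 14.47
ee_pos: [0.5271, -0.3521, 0.0669]
tcp_rot: [3.141, 0.0, 1.555]
force: [0.5, -0.5, 2.4]
gripper_width: 0.005
grasp_force: 1.5
```

arm_command([
  [0,0,0.004,0,1],
  [0,0,0,0,1],
  [0,0,0,0,1],
  [0,0,0,0,1],
  [0,0,0,0,1],
])

```text
clock: 14.88
ee_pos: [0.5271, -0.3521, 0.0651]
tcp_rot: [3.141, 0.0, 1.555]
force: [-0.6, -0.5, 6.6]
gripper_width: -0.0
grasp_force: 3.7
```

arm_command([
  [0,0,0.003,0,1],
  [0,0,0,0,1],
  [0,0,0,0,1],
  [0,0,0,0,1],
  [0,0,0,0,1],
])

```text
clock: 15.3
ee_pos: [0.5272, -0.3521, 0.0649]
tcp_rot: [3.141, 0.001, 1.555]
force: [-2.8, 1.1, 19.3]
gripper_width: -0.001
grasp_force: 10.1
```

arm_command([
  [0,0,0.002,0,1],
  [0,0,0,0,1],
  [0,0,0,0,1],
  [0,0,0,0,1],
  [0,0,0,0,1],
])

```text
clock: 15.72
ee_pos: [0.5272, -0.3522, 0.0647]
tcp_rot: [3.141, 0.002, 1.555]
force: [-6.3, 2.2, 28.0]
gripper_width: -0.0
grasp_force: 14.3
```

The force rise shows the button has bottomed out. I'll release, lift and check.

arm_command([
  [0,0,-0.01,0,1],
  [0,0,-0.03,0,1],
  [0,0,-0.07,0,1],
  [0,0,-0.07,0,1],
  [0,0,-0.07,0,1],
])

```text
clock: 16.13
ee_pos: [0.5262, -0.3513, 0.1877]
tcp_rot: [-3.14, -0.002, 1.556]
force: [0.8, 0.3, -0.5]
gripper_width: -0.003
grasp_force: 0.0
```

arm_command([
  [0,0,0,0,1],
  [0,0,0,0,1],
  [0,0,0,0,1],
  [0,0,0,0,1],
  [0,0,0,0,1],
])

```text
clock: 16.55
ee_pos: [0.5262, -0.3516, 0.1856]
tcp_rot: [-3.139, -0.001, 1.556]
force: [0.4, -0.0, -1.4]
gripper_width: -0.001
grasp_force: 0.0
```

```bash
python3 m.py pics/p6.png
```

```text
[ 0.52621443 -0.35155908  0.18564048]
194 312 357 [np.float64(-0.086), np.float64(-0.1937)]
198 312 357 [np.float64(-0.0858), np.float64(-0.1935)]
202 312 357 [np.float64(-0.0856), np.float64(-0.1934)]
206 312 357 [np.float64(-0.0855), np.float64(-0.1932)]
210 312 357 [np.float64(-0.0853), np.float64(-0.193)]
214 312 357 [np.float64(-0.0852), np.float64(-0.1928)]
218 312 357 [np.float64(-0.085), np.float64(-0.1926)]
222 312 357 [np.float64(-0.0848), np.float64(-0.1924)]
end [ 0.5012 -0.1567]
end [ 0.4871 -0.1563]
end [ 0.4731 -0.156 ]
end [ 0.459  -0.1558]
end [ 0.445  -0.1554]
end [ 0.4356 -0.1553]
```

View pics/p6.png

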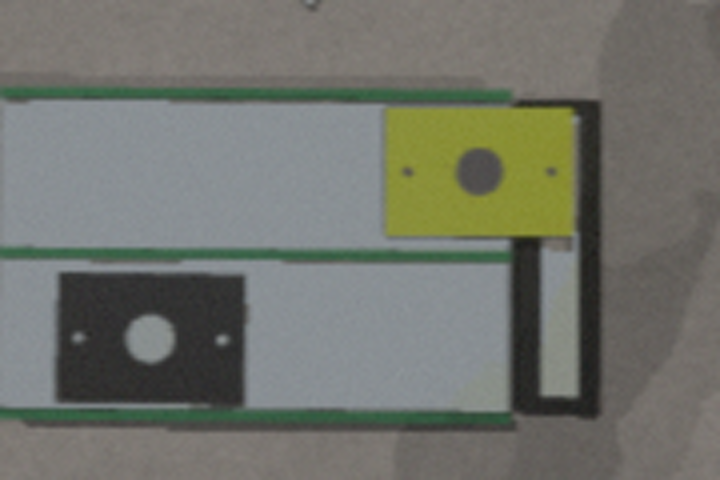

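The plate is centred at y ≈ -0.139 with the open end at about -0.157, an overhang of 36-37 mm (limits 25-49). It lies flat and the black plate hasn't moved.

```bash
python3 -c "
from rig import close_job; print(close_job())"
```

```text
the job is handed in; nothing more can be done
None
```

The job is handed in: the brass plate lies flat with about 36 mm past the ledge's open end, the green button on the grey box was pressed to its stop and let go, and the black plate did not move (the other bystanders were never approached, but I did not re-measure them).

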